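Close up the bead kiln: vent plug in, door let down by its index plunger

ROBOT

A 7-joint arm with a two-finger parallel gripper is mounted at the origin on the work surface. World frame = base frame: x ahead of the robot, y to its left, z up, the work surface at z = 0. Lengths are in m, angles in rad, forces in N, time in s.
With the tool pointing down it reaches from about 0.425 to 0.875 m from the base axis. Payload 8.4 kg.
Tool frame: the origin (TCP) lies at the very end of the fingers, on their centre line; the grasp point (between the pads) lies 19 mm behind it; z points along the fingers, y is the line along which they close (so a half turn about z gives the same grasp; the last joint's range is limited). The gripper opens to 85 mm and grips with 20 to 120 N. Pads are 22 mm wide; open, the fingers measure 114 mm over their backs; the gripper's body (76 mm by 85 mm) begins 54 mm behind the grasp point. The pads swing forward as they close: fully open they stand 13 mm farther back than shut.
Start: joints at [1.14, 0.333, 0.04, 1.465, -0.013, 1.343, -0.059], TCP at [0.212, -0.615, 0.231] pointing down, gripper open.
Joint ranges: [-2.58, 2.58], [-0.38, 2.09], [-1.3, 1.39], [0.25, 2.4], [-1.5, 4.64], [0.08, 2.09], [-2.65, 2.65]. Speed limits (rad/s): [2.22, 2.22, 2.79, 2.79, 3.14, 3.14, 3.14].

INTERFACE

Orientations are given as a rotation vector (axis times angle).
In Python, from cell import manip gives the robot as it stands.
- The arm moves only by the tool drive_tool, never from a script. Its argument "increments" is one flat list of numbers, 7 for each row, row after row: the shift along the tool's x, y, z as a fraction of full scale, then the turn, a rotation vector about the tool's x, y, z as a fraction of full scale, then the opening in per cent of the stroke, from 0 (shut) to 100 (fully open). A call has 1 to 10 rows; each row shifts and turns the commanded pose from where the row before left it, along the tool's axes as they then stand; what a row does not reach is not made up. Full scale, the value 1, is 0.04 m for a shift and 5 degrees for a turn. A row lasts 1/10 s, in which the tool goes at most 50 mm and 8.59 degrees, less where a joint would pass 70% of its speed; a pose out of reach is approached as far as the arm can. A call with a number of a shift or a turn outside -1 to 1 is refused whole. A call with a gripper value outside its range is refused whole. The fingers move at their own pace and stop on an object; "force" is the grip in N (left out, the last holds). Time passes only in rows, so rows that do not move let the fingers close. It gives the time, the measured TCP pose, the force, the opening and the grip force at its end, in the units of the state.
- manip.sense(): the state, without advancing time (a new reading comes with each control period).
- manip.get_image(name): name is "scene" or "top" or "wrist"; returns (picture, depth): 384x512x3 uint8, red, green, blue; 384x512 float32, m along the optical axis (not along the pixel's ray), 0 where there is no reading.
- manip.camera_model(name): a dict with "K" (3x3 intrinsics, pixels), "extrinsics" (4x4, takes a point from world to camera coordinates). Camera axes: x right, y up, looking along -z (the intrinsics and any distortion apply to the point x, -y, -z); pixel columns grow to the right and rows downward; lengths in m; the calibration is good to about 2 mm. The wrist camera is an equidistant fisheye: a pixel r from the principal point sees the ray r / f radians off the axis. A picture is of the moment at which its call begins: read the wrist's pose just before it. camera_model takes no time and is no camera call; for the wrist camera it gives the pose at the moment of the call.
- manip.finish_job(): hands the job in; it is judged then, once.
The state is a dict: "t": time; "joints": joint angles; "qvel": joint speeds; "joint_torque": joint torques, N m; "tcp_pos": TCP position; "orientation": TCP orientation; "wrist_force": force on the tool from outside, world axes, zero at the start; "moment": the same for the moment, N m; "width": opening from 0.0 (shut) to 1.0 (fully open); "grip_force": force on a finger pad.
Only numpy, scipy, OpenCV 4.12 (cv2) and the standard library are available. Lean on these libraries where they do the work, as an engineer would, in place of code of your own. Each camera call takes 0.05 s, during which the arm holds its last target. There are 200 camera calls.

TASK

Close up the bead kiln: first set the white ceramic plug from the bench into the vent hole in the kiln's roof, flange down on the roof, and let it go. Then take the black knob of the sprung index plunger on the kiln's side, draw it straight out as far as it goes and keep it held back while the door, pinned open by it, swings down by itself past its half-way vent hole until it is shut. Finish still holding the plunger fully out, so that I can seat the door before the pin goes back in; leave the other things on the bench where they are.

Things in the scene. Friction and masses are not known exactly. Their poses are not given: they have to be found in the camera images.
- kiln: Bead-annealing kiln fixed to the bench, a steel box 300 deep (its x), 320 wide (its y), 230 mm high. Origin: centre of its underside, on the bench; z up. Its -x face is the front with the drop door; the plunger is on its +y side wall, 160 mm from the origin. The raised door sticks out about 130 mm in front, near roof height, over the kiln's own width only: it never comes to the plunger.
- vent_hole (a point): Centre of the vent hole's mouth at the roof's top face (230 mm above the bench): a plain upright round hole 31 mm in diameter, 37 mm deep, open below. In the kiln's frame at x -70, y +50, z +230 mm. The roof round it is flat and clear.
- plug_center (a point): White ceramic vent plug, standing upright on the bench, 90 g, 62 mm high; this point is on its axis half-way up, z along the axis. From below: taper 28 mm long (24 mm diameter growing to 27), flange 38 mm diameter and 5 mm thick, round grip 26 mm diameter and 29 mm tall, whose middle is 16 mm above this point. Seated, with the flange on the roof, this point is 3 mm above the hole's mouth.
- plunger_knob: Black cylindrical plunger knob to grasp, 29 mm diameter, 32 mm long along its axis. Origin: its centre; axes parallel to the kiln's. Seated it is at x -103, y +236, z +183 mm in the kiln's frame: 76 mm out from the side wall, free air in front, behind, above, below. Pull along its +y, level, straight away from the wall. On its wall side: 5 mm gap, then the plunger's steel body and bracket.
- index_pin (a joint): Travel of the plunger in m: 0 = seated by its spring, 0.016 = drawn out to its stop. The spring asks about 6.5 N to start, 14.5 N at the stop, plus up to 2 N of rubbing while the door leans on the pin. The pin is clear of the door's quadrant plate from 0.009 on. Let go too soon, it springs back onto the plate and stops the door part-way.
- door_angle (a joint): Opening angle of the drop door in rad, about its level hinge at the kiln's top front edge: 0 = shut (hanging against the front), about 1.3 = pinned open at the start, about 0.55 = resting on the pin in the half-way vent hole. With the pin clear it falls shut by itself, damped, in about 2 s.
- door_edge (a point): Middle of the lower edge of the door (316 wide, 105 high, 22 mm thick), on the door; its position shows how far the door has come down.
- pliers: Bystander: pliers lying flat, 160 mm long, 15 mm high; origin under the middle.
- tweezers: Bystander: steel tweezers lying flat, 190 mm long, 9 mm high; origin under the middle.
- graphite_paddle: Bystander: graphite paddle with a wooden handle lying flat, 230 mm long, 22 mm high; origin under the middle.
- rod_bundle: Bystander: flat bundle of glass rods, 260 mm long, 7 mm high; origin under the middle.
- release_jar: Bystander: closed jar, 60 mm in diameter, 75 mm high; origin under the middle.
- pick: Bystander: pick with a wooden handle lying flat, 190 mm long, 16 mm high; origin under the middle.
Not all that is in view belongs to the job. What is meant by the part that bears plug_center is not blue or red, and is the smaller of those in its own colour.

How it is judged:
On the way, in this order (a step that is already met when the one before it is completed fails the run):
1. the plug sits in the vent hole with its flange on the roof (horizontal distance between plug_center and vent_hole below 0.008 m and z of plug_center in the frame of vent_hole between -0.002 and 0.006 m and angle between plug_center's own z axis and vertical below 0.1 rad), for 0.3 s.
2. the plunger is drawn out to its stop, by the gripper's fingers (value of joint index_pin above 0.013 m and contact force between the fingers and plunger_knob above 4 N), for 0.1 s.
At the end, for the whole second after the job is handed in: The plug sits in the vent hole (upright, on centre within 8 mm, flange within 3 mm of the roof), the door is shut (within 0.05 rad), and the fingers still hold the plunger's knob (over 4 N of contact) drawn out by more than 13 of its 16 mm, through the last second (all of step 1 and all of step 2 and value of joint door_angle below 0.05 rad); the arm keeps its last pose, push and grip.
It fails at once if a bystander on the bench is shoved by more than 30 mm (distance of any of pliers, tweezers, graphite_paddle, rod_bundle, release_jar, pick from where it was at the start of the episode above 0.03 m).
It also fails if it takes over 48 s, if anything falls off the work surface, if the arm or the gripper's body presses on something with over 40 N, if the wrist force passes 120 N, or if a joint passes its speed limit or range.

## Working session

There is one attempt and no reset: what is moved stays moved. The work goes in short steps, Python scripts to look and compute and a tool call to move; the robot and the scene stay as the last step left them, time stands still between calls to the robot, and variables do not carry over. Pictures are saved under pics/ and viewed, at most 10 in all, crops included, and the job is handed in when it is done.

Besides the shell and the picture viewer there is one more tool, called after "Request:" in YAML: its name, and indented under it one key for each argument. drive_tool: Moves the arm, as the interface text tells. Shift numbers are shares of 0.04 m and turn numbers shares of 5 degrees, none past 1 either way. Its arguments: {"type":"object","properties":{"increments":{"type":"array"},"force":{"type":"number"}},"required":["increments"]}

```bash
ls; mkdir -p pics
python3 - <<'E'
from cell import manip
import cv2,numpy as np
np.set_printoptions(precision=4,suppress=True)
ims=[]
s=manip.sense();print(s)
for n in("scene","top"):
    im,d=manip.get_image(n);m=manip.camera_model(n)
    np.savez(f"pics/{n}0.npz",im=im,d=d,K=m["K"],E=m["extrinsics"]);print(n,m,d.min(),d.max())
    cv2.imwrite(f"pics/{n}0.png",cv2.resize(im[:,:,::-1],(800,600)))
E
```

```text
pics
{'t': 0.0, 'joints': array([ 1.1398,  0.3339,  0.0399,  1.4663, -0.0134,  1.3433, -0.0585]), 'qvel': array([ 0.0002,  0.0011,  0.0018, -0.0003,  0.0001,  0.0005,  0.0004]), 'joint_torque': array([ -0.0013, -65.8553,   1.3648, -40.5561,   0.0168,   0.0126,
        -0.0001]), 'tcp_pos': array([ 0.2116, -0.6141,  0.2304]), 'orientation': array([-3.0969, -0.5185,  0.0006]), 'wrist_force': array([ 0.0827,  0.1588, -0.1259]), 'moment': array([ 0.0151,  0.0226, -0.0609]), 'grip_force': 0.0, 'width': 0.9993246025131343}
scene {'K': array([[440.5399,   0.    , 253.8229],
       [  0.    , 440.5399, 198.5059],
       [  0.    ,   0.    ,   1.    ]]), 'extrinsics': array([[-0.3303,  0.9439,  0.    ,  0.1832],
       [-0.576 , -0.2016,  0.7922,  0.1446],
       [ 0.7477,  0.2617,  0.6103, -1.83  ],
       [ 0.    ,  0.    ,  0.    ,  1.    ]])} 0.0 3.999466
top {'K': array([[491.8349,   0.    , 260.2525],
       [  0.    , 491.8349, 191.7299],
       [  0.    ,   0.    ,   1.    ]]), 'extrinsics': array([[-0.0085, -0.9999,  0.0124, -0.0151],
       [ 0.9888, -0.0066,  0.1491, -0.5239],
       [-0.149 ,  0.0135,  0.9887, -1.4551],
       [ 0.    ,  0.    ,  0.    ,  1.    ]])} 0.0 2.4727776
```

View pics/scene0.png

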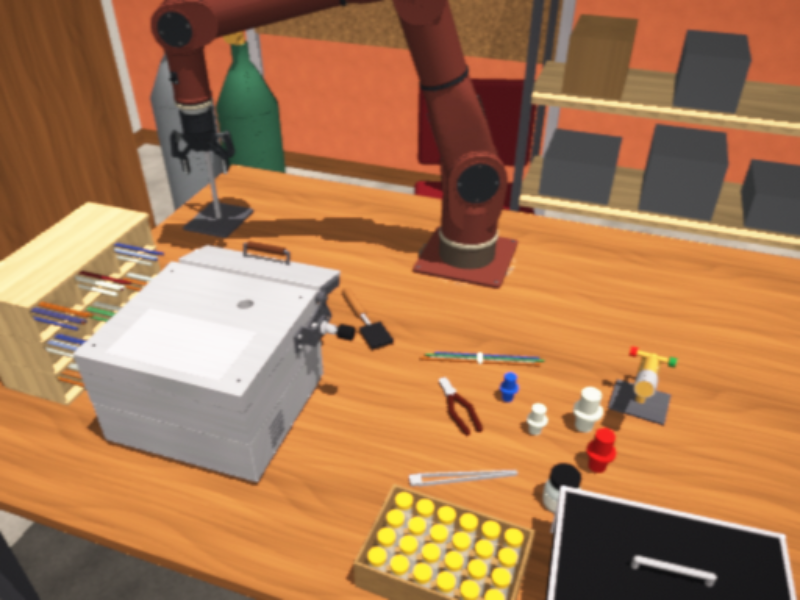

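View pics/top0.png

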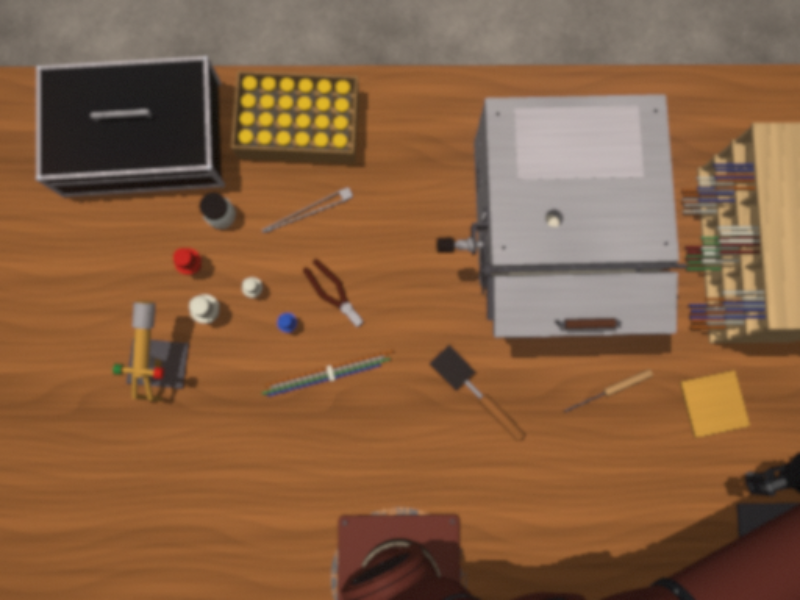

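The top view shows the small white plug at about (252,288) and the bigger white decoy at (204,308). The vent hole is at (554,218), the knob at (446,245) and the door is raised. In the scene view the plug is at (537,418), the hole at (245,304) and the knob at (346,332).

```bash
cat > h.py <<'E'
import numpy as np,cv2
np.set_printoptions(precision=4,suppress=True)
def load(n):
    z=np.load(f"pics/{n}.npz");return z["im"].astype(int),z["d"],z["K"],z["E"]
def cloud(n):
    im,d,K,E=load(n);v,u=np.mgrid[:d.shape[0],:d.shape[1]]
    P=np.stack([(u-K[0,2])/K[0,0]*d,-(v-K[1,2])/K[1,1]*d,-d],-1)
    return im,d,(P-E[:3,3])@E[:3,:3]
def ray(n,u,v):
    im,d,K,E=load(n);r=np.array([(u-K[0,2])/K[0,0],-(v-K[1,2])/K[1,1],-1])
    return -E[:3,:3].T@E[:3,3],E[:3,:3].T@r
def onz(n,u,v,z):
    c,r=ray(n,u,v);return c+r*(z-c[2])/r[2]
E
python3 - <<'E'
from h import *
S=1.5625
for n,pl,kn,ho in(("top0",(252,288),(446,245),(554,218)),("scene0",(537,418),(346,332),(245,304))):
    im,d,P=cloud(n);v,u=np.mgrid[:384,:512]
    near=lambda c,r:(np.hypot(u-c[0]/S,v-c[1]/S)<r)&(d>0)
    white=(im.min(-1)>110)&(im.max(-1)-im.min(-1)<60)
    m=near(pl,14)&(P[...,2]>.006)&(P[...,2]<.09)
    Q=P[m];print(n,"plug",m.sum(),Q.min(0),Q.max(0),Q.mean(0))
    t=m&white&(P[...,2]>.055);print(" top of plug",t.sum(),P[t].mean(0) if t.any() else None,"px",u[t].mean(),v[t].mean())
    dark=(im.max(-1)<70)
    m=near(kn,10)&dark&(P[...,2]>.14)&(P[...,2]<.25);Q=P[m]
    print(" knob",m.sum(),np.percentile(Q,[3,50,97],axis=0),"px",u[m].mean(),v[m].mean(),u[m].min(),u[m].max(),v[m].min(),v[m].max())
    m=(abs(P[...,2]-.23)<.008)&(d>0)&(P[...,0]>.3)
    # roof only
    pts=P[m];A=np.c_[pts[:,:2],np.ones(len(pts))];print(" roof z",np.median(pts[:,2]),len(pts))
    lab=cv2.connectedComponents(m.astype(np.uint8))[1];l=np.bincount(lab[m]).argmax();R=P[lab==l][:,:2].astype(np.float32)
    print(" rect",cv2.minAreaRect(R), cv2.boxPoints(cv2.minAreaRect(R)))
    h=near(ho,12);print(" hole region gray");c=np.round(np.array(ho)/S).astype(int)
    print(im[c[1]-9:c[1]+10,c[0]-10:c[0]+11].mean(-1).astype(int))
    print(((P[c[1]-9:c[1]+10,c[0]-10:c[0]+11,2])*1000).astype(int))
E
```

```text
top0 plug 142 [0.5174 0.2481 0.0064] [0.5961 0.3258 0.0711] [0.5511 0.2814 0.0427]
 top of plug 56 [0.5523 0.2819 0.0627] px 159.67857142857142 181.78571428571428
 knob 81 [[ 0.5889 -0.0985  0.1883]
 [ 0.597  -0.0858  0.1952]
 [ 0.6078 -0.0721  0.2007]] px 284.81481481481484 156.5185185185185 280 290 153 160
 roof z 0.2296833690247299 13358
 rect ((0.706169068813324, -0.32130563259124756), (0.30821073055267334, 0.32237544655799866), 0.9310598969459534) [[ 0.5495 -0.1626]
 [ 0.5547 -0.485 ]
 [ 0.8629 -0.48  ]
 [ 0.8576 -0.1576]]
 hole region gray
[[162 163 161 162 162 162 161 161 160 160 161 161 162 161 161 161 161 161
  161 162 162]
 [162 162 162 161 161 162 160 158 156 154 155 157 160 160 160 161 162 162
  162 162 162]
 [162 161 162 161 160 157 153 146 138 134 136 144 151 156 160 161 160 161
  160 161 161]
 [162 161 161 160 155 145 133 120 109 105 107 117 132 145 155 159 160 159
  160 160 161]
 [161 161 160 156 146 126 106  91  83  81  80  90 105 125 145 156 160 161
  160 161 159]
 [161 162 160 151 135 109  89  82  78  75  74  77  86 106 128 148 157 158
  160 160 159]
 [162 161 160 
[... 6847 characters left out ...]
1
   229  231  226  230  227  228  228]
 [ 229  227  231  230  227  229  227  228  227  229  227  230  228  229
   226  229  228  230  226  229  227]
 [ 230  228  227  230  229  229  226  227  231  230  228  231  228  224
   228  230  231  228  228  228  230]
 [ 228  228  229  231  228  229  230  229  230  227  231  230  228  228
   228  232  229  229  230  228  225]
 [ 229  229  228  230  229  229  227  225  228  229  225  230  230  230
   227  232  229  230  229  230  227]
 [ 228  230  229  228  230  230  227  228  229  230  229  228  231  228
   229  229  228  227  230  228  230]
 [1002  232  229  230  228  229  229  229  231  230  228  229  228  228
   231  227  227  230  230  228  231]]
```

```bash
cat >> h.py <<'E'
from scipy.spatial.transform import Rotation as Ro
from scipy.optimize import least_squares
def tri(l):
    A=[];b=[]
    for n,u,v in l:
        c,r=ray(n,u,v);r=r/np.linalg.norm(r);M=np.eye(3)-np.outer(r,r);A.append(M);b.append(M@c)
    x=np.linalg.lstsq(np.vstack(A),np.hstack(b),rcond=None)[0];return x
def plan(pos,yaw,n,grip=100,s=None):
    from cell import manip
    s=s or manip.sense();R=Ro.from_rotvec(s["orientation"]);p=s["tcp_pos"]
    y=np.radians(yaw);T=Ro.from_matrix(np.array([[np.cos(y),np.sin(y),0],[np.sin(y),-np.cos(y),0],[0,0,-1]]))
    w=(R.inv()*T).as_rotvec();d=(np.array(pos)-p)/n;rows=[]
    for i in range(n):
        Ri=R*Ro.from_rotvec(w*i/n)
        rows.append(list(np.r_[Ri.inv().apply(d)/.04,np.degrees(w/n)/5].round(3))+[grip])
    print("from",p,"yawerr",np.degrees(w));print("\n".join(",".join(f"{x:g}" for x in r)+"," for r in rows))
E
python3 - <<'E'
from h import *
S=1.5625
print("hole",onz("top0",354.2,139.0,.23),onz("scene0",156.6,194.3,.23),tri([("top0",354.2,139.0),("scene0",156.6,194.3)]))
for n,c in(("top0",(252,288)),("scene0",(537,418))):
    im,d,P=cloud(n);v,u=np.mgrid[:384,:512]
    m=(np.hypot(u-c[0]/S,v-c[1]/S)<16)&(im.min(-1)>100)&(im.max(-1)-im.min(-1)<70)
    t=m&(abs(P[...,2]-.062)<.006);print(n,m.sum(),u[m].min(),u[m].max(),v[m].min(),v[m].max(),P[t].mean(0))
    c0=np.round(np.array(c)/S).astype(int);print(im[c0[1]-16:c0[1]+16,c0[0]-11:c0[0]+12,2])
plan((.42,-.35,.38),60,8);
E
```

```text
hole [ 0.6371 -0.271   0.23  ] [ 0.6404 -0.2696  0.23  ] [ 0.6377 -0.2715  0.2276]
top0 116 155 166 177 190 [0.5522 0.2822 0.062 ]
[[ 54  56  55  55  56  56  54  57  56  59  57  58  59  59  58  58  58  57
   59  58  57  58  57]
 [ 55  55  55  54  54  55  56  56  55  55  56  56  55  57  57  57  57  58
   57  57  57  57  58]
 [ 54  54  53  54  53  55  54  54  54  54  54  54  54  55  57  56  56  56
   57  56  57  57  56]
 [ 55  53  54  54  55  55  53  53  55  52  54  54  54  54  55  54  54  54
   54  55  57  54  55]
 [ 55  55  55  55  55  54  54  54  54  55  52  53  53  54  53  54  52  53
   54  54  54  55  56]
 [ 53  55  54  54  54  53  55  54  54  53  55  54  54  53  55  53  53  53
   55  53  53  54  52]
 [ 52  54  54  54  53  54  54  54  54  53  53  53  52  53  55  54  54  54
   54  54  53  54  53]
 [ 53  54  53  54  53  52  55  54  54  54  56  58  57  55  53  53  53  54
   53  53  53  52  53]
 [ 55  54  54  54  54  54  55  57  63  69  76  77  74  68  60  54  53  53
   52  52  54  54  52]
 [ 54  53  54  53  53  57  67  80  95 108 117 117 112 102  89  72  60  54
   52  53  51  52  53]
[... 5022 characters left out ...]
75  75  74  74  74  74  74  74  73  74  73  72  71
   70  68  67  67  68]
 [ 75  75  75  76  75  76  75  76  76  76  76  76  76  75  75  74  74  74
   73  71  69  68  68]
 [ 78  77  76  76  76  76  77  76  77  77  77  77  77  78  77  77  77  75
   75  73  72  70  68]]
from [ 0.2116 -0.6142  0.2305] yawerr [ -0.082   -0.0224 -40.9891]
0.885,-0.569,-0.466,-0.002,-0.001,-1.025,100,
0.932,-0.488,-0.467,-0.002,-0.001,-1.025,100,
0.972,-0.402,-0.467,-0.002,-0.001,-1.025,100,
1.004,-0.314,-0.467,-0.002,-0.001,-1.025,100,
1.028,-0.223,-0.467,-0.002,-0.001,-1.025,100,
1.044,-0.13,-0.467,-0.002,-0.001,-1.025,100,
1.051,-0.036,-0.467,-0.002,-0.001,-1.025,100,
1.05,0.058,-0.467,-0.002,-0.001,-1.025,100,
```

Request:
drive_tool:
  increments: [0.88,-0.57,-0.47,0,0,-1,100,0.93,-0.49,-0.47,0,0,-1,100,0.97,-0.4,-0.47,0,0,-1,100,1,-0.31,-0.47,0,0,-1,100,1,-0.22,-0.47,0,0,-1,100,1,-0.13,-0.47,0,0,-1,100,1,-0.04,-0.47,0,0,-1,100,1,0.06,-0.47,0,0,-1,100]

```text
t: 0.9
tcp_pos: [0.4177, -0.3557, 0.3823]
orientation: [-2.731, -1.552, 0.0]
wrist_force: [1.3, -0.3, -0.6]
width: 1.0
grip_force: 0.0
```

Run:
```python
from h import *
print(tri([("top0",159.5,182),("scene0",344.6,260.8)]),onz("top0",159.5,182,.062),onz("scene0",344.6,260.8,.062))
plan((.53,.2,.2),90.9,10)
plan((.54,.27,.2),90.9,15)
```

```text
[0.5524 0.2839 0.0581] [0.5518 0.2826 0.062 ] [0.5562 0.2847 0.062 ]
from [ 0.4177 -0.3557  0.3823] yawerr [ -0.0255  -0.0031 -31.6879]
1.337,-0.47,0.456,-0.001,-0,-0.634,100,
1.361,-0.395,0.456,-0.001,-0,-0.634,100,
1.381,-0.319,0.456,-0.001,-0,-0.634,100,
1.396,-0.243,0.456,-0.001,-0,-0.634,100,
1.408,-0.165,0.456,-0.001,-0,-0.634,100,
1.415,-0.087,0.456,-0.001,-0,-0.634,100,
1.417,-0.009,0.456,-0.001,-0,-0.634,100,
1.416,0.07,0.456,-0.001,-0,-0.634,100,
1.41,0.148,0.456,-0.001,-0,-0.634,100,
1.399,0.225,0.456,-0.001,-0,-0.634,100,
from [ 0.4177 -0.3557  0.3823] yawerr [ -0.0255  -0.0031 -31.6879]
1,-0.359,0.304,-0,-0,-0.423,100,
1.013,-0.321,0.304,-0,-0,-0.423,100,
1.024,-0.284,0.304,-0,-0,-0.423,100,
1.034,-0.246,0.304,-0,-0,-0.423,100,
1.042,-0.208,0.304,-0,-0,-0.423,100,
1.049,-0.169,0.304,-0,-0,-0.423,100,
1.055,-0.13,0.304,-0,-0,-0.423,100,
1.059,-0.091,0.304,-0,-0,-0.423,100,
1.061,-0.052,0.304,-0,-0,-0.423,100,
1.062,-0.013,0.304,-0,-0,-0.423,100,
1.062,0.026,0.304,-0,-0,-0.423,100,
1.061,0.065,0.304,-0,-0,-0.423,100,
1.057,0.104,0.304,-0,-0,-0.423,100,
1.053,0.143,0.304,-0,-0,-0.423,100,
1.047,0.182,0.304,-0,-0,-0.423,100,
```

Request:
drive_tool:
  increments: [1,-0.36,0.2,0,0,-0.42,100,1,-0.32,0.2,0,0,-0.42,100,1,-0.28,0.3,0,0,-0.42,100,1,-0.25,0.3,0,0,-0.42,100,1,-0.21,0.3,0,0,-0.42,100,1,-0.17,0.3,0,0,-0.42,100,1,-0.13,0.3,0,0,-0.42,100,1,-0.09,0.3,0,0,-0.42,100,1,-0.05,0.3,0,0,-0.42,100,1,0,0.3,0,0,-0.42,100]

```text
t: 1.9
tcp_pos: [0.4959, 0.0458, 0.2692]
orientation: [2.405, 2.021, -0.0]
wrist_force: [0.8, -0.7, 0.2]
width: 0.995
grip_force: 0.0
```

Run:
```python
from h import *
plan((.55,.265,.2),90.9,7)
```

```text
from [0.4959 0.0458 0.2692] yawerr [  0.004    0.0152 -10.8185]
0.804,0.055,0.247,0,0,-0.309,100,
0.803,0.077,0.247,0,0,-0.309,100,
0.8,0.099,0.247,0,0,-0.309,100,
0.797,0.12,0.247,0,0,-0.309,100,
0.794,0.142,0.247,0,0,-0.309,100,
0.79,0.163,0.247,0,0,-0.309,100,
0.785,0.184,0.247,0,0,-0.309,100,
```

Request:
drive_tool:
  increments: [0.8,0.06,0.25,0,0,-0.3,100,0.8,0.08,0.25,0,0,-0.3,100,0.8,0.1,0.25,0,0,-0.3,100,0.8,0.12,0.25,0,0,-0.3,100,0.8,0.14,0.25,0,0,-0.3,100,0.8,0.16,0.25,0,0,-0.3,100,0.8,0.18,0.25,0,0,-0.3,100,0,0,0,0,0,0,100]

```text
t: 2.7
tcp_pos: [0.5493, 0.2688, 0.1976]
orientation: [-2.202, -2.235, 0.002]
wrist_force: [-0.6, -0.5, -0.2]
width: 0.998
grip_force: 0.0
```

Run:
```python
from h import *
from cell import manip
m=manip.camera_model("wrist");print(m);im,d=manip.get_image("wrist")
np.savez("pics/w1.npz",im=im,d=d,K=m["K"],E=m["extrinsics"]);cv2.imwrite("pics/w1.png",im[:,:,::-1])
s=manip.sense();print(s["tcp_pos"])
```

```text
{'K': array([[297.3186,   0.    , 254.1461],
       [  0.    , 297.3186, 192.5868],
       [  0.    ,   0.    ,   1.    ]]), 'extrinsics': array([[ 0.9999,  0.0152, -0.0028, -0.554 ],
       [-0.0154,  0.9621, -0.2722, -0.2249],
       [-0.0014,  0.2722,  0.9622, -0.4188],
       [ 0.    ,  0.    ,  0.    ,  1.    ]])}
[0.5498 0.2666 0.1983]
```

View pics/w1.png

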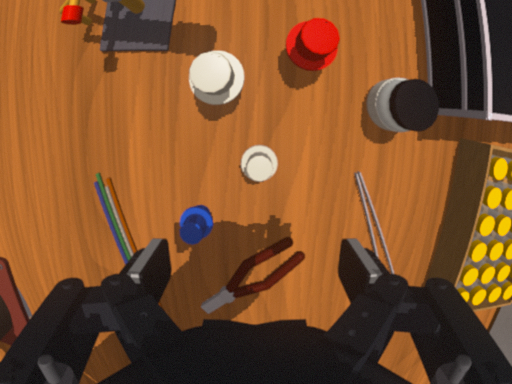

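The wrist view shows the small white plug's top at about (260,162), between the blue plug and the big white one. There is room either side of it in x for the fingers.

```bash
cat >> h.py <<'E'
def fray(n,u,v):
    im,d,K,E=load(n);x,y=u-K[0,2],v-K[1,2];r=np.hypot(x,y)+1e-9;t=r/K[0,0]
    q=np.array([np.sin(t)*x/r,-np.sin(t)*y/r,-np.cos(t)]);return -E[:3,:3].T@E[:3,3],E[:3,:3].T@q
def fonz(n,u,v,z):
    c,r=fray(n,u,v);return c+r*(z-c[2])/r[2]
def fproj(n,p):
    im,d,K,E=load(n);c=E[:3,:3]@p+E[:3,3];q=np.array([c[0],-c[1],-c[2]]);t=np.arctan2(np.hypot(q[0],q[1]),q[2])
    return K[:2,2]+K[0,0]*t*q[:2]/np.hypot(q[0],q[1])
E
python3 - <<'E'
from h import *
im=load("w1")[0]
m=((im.min(-1)>150)&(im.max(-1)-im.min(-1)<70)).astype(np.uint8);m[:,:235]=0;m[:,285:]=0;m[:140]=0;m[190:]=0
v,u=np.nonzero(m);print(len(u),u.min(),u.max(),v.min(),v.max(),u.mean(),v.mean())
print(im[146:184,240:282,2][::2,::2])
print("top face@.062",fonz("w1",260.3,163,.062))
P=np.array([.554,.284,.062]);print(fproj("w1",P))
# outline of flange and taper, model vs image
for r,z in((.013,.062),(.019,.033),(.019,.028)):
    a=np.linspace(0,2*np.pi,60);q=np.array([fproj("w1",np.array([.554+r*np.cos(t),.284+r*np.sin(t),z])) for t in a]);print(r,z,q.min(0),q.max(0))
E
```

```text
855 242 276 146 180 259.59766081871345 163.10409356725145
[[ 45  49  45  45  48  72 127 162 177 184 183 174 155 123  65  47  51  49
   51  51  50]
 [ 49  50  45  50 106 171 194 197 200 198 198 199 198 196 169 105  48  50
   51  50  52]
 [ 47  49  54 128 188 200 199 200 196 196 196 198 199 198 200 185 111  54
   47  49  53]
 [ 47  47 110 190 196 198 196 165 144 137 134 154 186 193 198 198 183 102
   44  45  48]
 [ 44  74 178 200 198 179 139 105 105 109 111 115 114 135 190 200 196 162
   61  51  52]
 [ 46 128 196 196 186 118 101 137 172 185 191 187 144 112 145 191 200 189
  110  50  48]
 [ 56 162 199 196 152 114 165 197 204 204 205 205 199 180 136 161 199 197
  153  53  50]
 [ 71 185 197 186 114 176 201 201 204 202 202 204 206 203 186 136 192 197
  170  69  52]
 [ 79 188 195 165 150 198 199 198 200 200 201 201 199 200 200 179 178 197
  182  74  52]
 [ 90 191 195 132 185 199 199 199 200 198 199 199 198 197 197 196 179 197
  182  76  53]
 [ 67 187 184 143 191 199 195 197 199 198 199 198 198 197 198 195 184 197
  170  65  53]
 [ 54 155 128 137 191 194 198 199 198 196 196 196 196 197 197 1
[... 162 characters left out ...]
97 197 197 197 193 191 160
   58  47  48]
 [ 48  31  74 107 150 193 193 195 196 191 196 196 194 195 194 189 166  83
   46  48  52]
 [ 49  36  38  63 120 180 195 194 195 195 195 195 193 195 182 138  88  46
   45  47  48]
 [ 47  51  33  33  56 106 166 191 194 194 192 195 195 176 122  76  46  48
   50  42  51]
 [ 47  51  40  32  33  39  72 123 153 175 181 162 126  83  51  44  48  49
   47  48  55]
 [ 50  54  49  42  31  27  30  30  37  48  65  54  49  49  47  50  48  47
   51  45  49]]
top face@.062 [0.5557 0.2894 0.062 ]
[258.4425 168.5444]
0.013 0.062 [244.8121 155.0599] [272.0674 181.7806]
0.019 0.033 [240.0282 145.2012] [276.2225 180.7904]
0.019 0.028 [240.2589 144.652 ] [275.896  179.7066]
```

Run:
```python
from h import *
plan((.555,.2842,.09),90.9,4)
```

```text
from [0.5498 0.2666 0.1983] yawerr [-0.1646 -0.0446 -0.1736]
0.109,0.036,0.677,-0.008,-0.002,-0.009,100,
0.109,0.036,0.677,-0.008,-0.002,-0.009,100,
0.11,0.035,0.677,-0.008,-0.002,-0.009,100,
0.11,0.035,0.677,-0.008,-0.002,-0.009,100,
```

Request:
drive_tool:
  increments: [0.11,0.035,0.68,0,0,0,100,0.11,0.035,0.68,0,0,0,100,0.11,0.035,0.68,0,0,0,100,0.11,0.035,0.68,0,0,0,100,0,0,0,0,0,0,100,0,0,0,0,0,0,100]

```text
t: 3.35
tcp_pos: [0.5566, 0.2812, 0.0915]
orientation: [2.213, 2.23, -0.001]
wrist_force: [0.4, 0.6, 0.2]
width: 1.001
grip_force: 0.0
```

Run:
```python
from h import *
plan((.555,.2842,.037),90.9,3)
```

```text
from [0.5566 0.2812 0.0915] yawerr [-0.0242  0.0251 -0.4413]
0.025,-0.013,0.454,-0.002,0.002,-0.029,100,
0.025,-0.013,0.454,-0.002,0.002,-0.029,100,
0.025,-0.013,0.454,-0.002,0.002,-0.029,100,
```

Request:
drive_tool:
  increments: [0.03,-0.01,0.45,0,0,0,100,0.03,-0.01,0.45,0,0,0,100,0.02,-0.01,0.45,0,0,0,100,0,0,0,0,0,0,100,0,0,0,0,0,0,0,0,0,0,0,0,0,0,0,0,0,0,0,0,0,0,0,0,0,0,0,0,0,0,0,0,0,0,0]
  force: 40

```text
t: 4.25
tcp_pos: [0.5555, 0.2854, 0.0376]
orientation: [2.211, 2.231, 0.001]
wrist_force: [-0.9, -0.1, 2.7]
width: 0.289
grip_force: 39.0
```

Request:
drive_tool:
  increments: [0,0,-0.3,0,0,0,0,0,0,-0.8,0,0,0,0,0,0,-1,0,0,0,0,0,0,-1,0,0,0,0,0,0,-1,0,0,0,0,0,0,-1,0,0,0,0,-0.5,0,-1,0,0,0,0,-0.8,0,-1,0,0,0,0,-1,0.1,-1,0,0,0,0,-1,0.15,-0.5,0,0,0,0]

```text
t: 5.25
tcp_pos: [0.5654, 0.1591, 0.3795]
orientation: [2.207, 2.233, 0.006]
wrist_force: [0.3, 0.6, -0.8]
width: 0.288
grip_force: 39.3
```

Run:
```python
from h import *
plan((.638,-.29,.37),90.9,13,0)
```

```text
from [0.5654 0.1591 0.3795] yawerr [ 0.2344 -0.0677 -0.2366]
-0.865,0.13,0.018,0.004,-0.001,-0.004,0,
-0.865,0.129,0.018,0.004,-0.001,-0.004,0,
-0.865,0.129,0.018,0.004,-0.001,-0.004,0,
-0.865,0.129,0.018,0.004,-0.001,-0.004,0,
-0.865,0.129,0.018,0.004,-0.001,-0.004,0,
-0.865,0.128,0.018,0.004,-0.001,-0.004,0,
-0.866,0.128,0.018,0.004,-0.001,-0.004,0,
-0.866,0.128,0.018,0.004,-0.001,-0.004,0,
-0.866,0.127,0.018,0.004,-0.001,-0.004,0,
-0.866,0.127,0.018,0.004,-0.001,-0.004,0,
-0.866,0.127,0.018,0.004,-0.001,-0.004,0,
-0.866,0.127,0.018,0.004,-0.001,-0.004,0,
-0.866,0.126,0.018,0.004,-0.001,-0.004,0,
```

Request:
drive_tool:
  increments: [-0.86,0.13,0,0,0,0,0,-0.86,0.13,0,0,0,0,0,-0.86,0.13,0,0,0,0,0,-0.86,0.13,0,0,0,0,0,-0.86,0.13,0,0,0,0,0,-0.86,0.13,0,0,0,0,0,-0.86,0.13,0,0,0,0,0,-0.86,0.13,0,0,0,0,0,-0.86,0.13,0,0,0,0,0,-0.86,0.13,0,0,0,0,0]

```text
t: 6.25
tcp_pos: [0.6206, -0.1859, 0.3762]
orientation: [2.211, 2.232, 0.001]
wrist_force: [0.6, -0.8, -0.5]
width: 0.293
grip_force: 39.3
```

Request:
drive_tool:
  increments: [-0.86,0.13,0,0,0,0,0,-0.86,0.13,0,0,0,0,0,-0.6,0.1,0,0,0,0,0,0,0,0,0,0,0,0,0,0,0,0,0,0,0]

```text
t: 6.75
tcp_pos: [0.6359, -0.2774, 0.3754]
orientation: [-2.212, -2.23, -0.001]
wrist_force: [0.4, 1.2, -0.9]
width: 0.288
grip_force: 39.3
```

Run:
```python
from h import *
from cell import manip
m=manip.camera_model("wrist");s=manip.sense();im,d=manip.get_image("wrist")
np.savez("pics/w2.npz",im=im,d=d,K=m["K"],E=m["extrinsics"]);cv2.imwrite("pics/w2.png",im[:,:,::-1])
print(s["tcp_pos"],s["orientation"],manip.sense()["tcp_pos"],fproj("w2",np.array([.638,-.271,.23])))
plan((.638,-.271,.30),90.9,1,0)
```

```text
[ 0.6359 -0.2774  0.3754] [-2.2115 -2.2302 -0.0011] [ 0.6361 -0.2764  0.3757] [254.9589 175.1281]
from [ 0.6361 -0.2764  0.3757] yawerr [ 0.0214 -0.0503 -0.3342]
0.133,0.048,1.893,0.004,-0.01,-0.067,0,
```

View pics/w2.png

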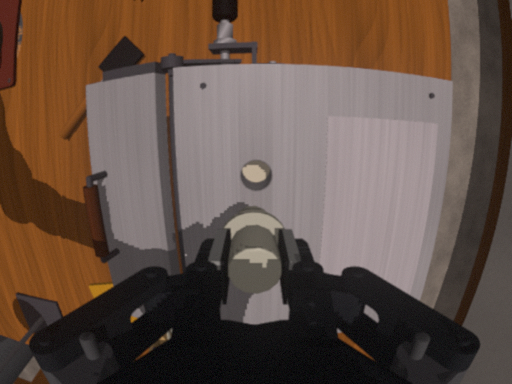

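The wrist view shows the vent hole at about (256,174) and the held plug's flange at about (254,225). The roof is clear around the hole.

Run:
```python
from h import *
im,d,K,E=load("w2")
t=np.array([.636,-.277,.3755])
a=np.linspace(0,2*np.pi,90)
def circ(c,r):return np.array([fproj("w2",np.array([c[0]+r*np.cos(x),c[1]+r*np.sin(x),c[2]])) for x in a])
o=cv2.resize(im[150:300,205:310].astype(np.uint8)[:,:,::-1],None,fx=4,fy=4,interpolation=cv2.INTER_CUBIC)
def dr(q,col):cv2.polylines(o,[np.round((q-[205,150]+.5)*4).astype(np.int32)],True,col,1)
dr(circ((.638,-.271,.23),.0155),(0,0,255))
dr(circ(t+[0,0,-.0046],.019),(0,255,0));dr(circ(t+[0,0,-.0096],.019),(0,255,0));dr(circ(t+[0,0,.0244],.013),(255,0,0))
cv2.imwrite("pics/w2o.png",o)
for p in((256.5,174),(256,173.5)):print(fonz("w2",*p,.23))
```

```text
[ 0.6395 -0.2698  0.23  ]
[ 0.639  -0.2693  0.23  ]
```

View pics/w2o.png

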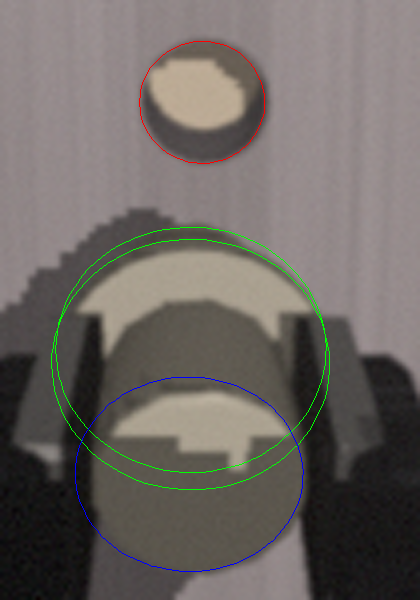

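Request:
drive_tool:
  increments: [0.15,0.04,0.7,0,0,0,0,0,0,0.7,0,0,0,0,0,0,0.7,0,0,0,0,0,0,0,0,0,0,0,0,0,0,0,0,0,0,0,0,0,0,0,0,0]

```text
t: 7.4
tcp_pos: [0.6384, -0.2709, 0.2937]
orientation: [2.209, 2.23, 0.002]
wrist_force: [-0.1, 0.2, -0.9]
width: 0.29
grip_force: 39.4
```

Run:
```python
from h import *
from cell import manip
m=manip.camera_model("wrist");ss=[manip.sense()["tcp_pos"]];im,d=manip.get_image("wrist");ss.append(manip.sense()["tcp_pos"])
np.savez("pics/w3.npz",im=im,d=d,K=m["K"],E=m["extrinsics"])
print(ss);t=np.mean(ss,0)
a=np.linspace(0,2*np.pi,90)
def circ(c,r):return np.array([fproj("w3",np.array([c[0]+r*np.cos(x),c[1]+r*np.sin(x),c[2]])) for x in a])
o=cv2.resize(im[150:300,205:310].astype(np.uint8)[:,:,::-1],None,fx=4,fy=4,interpolation=cv2.INTER_CUBIC)
def dr(q,col):cv2.polylines(o,[np.round((q-[205,150]+.5)*4).astype(np.int32)],True,col,1)
dr(circ((.6384,-.2712,.23),.0155),(0,0,255))
t=t+[.0005,-.001,0]
dr(circ(t+[0,0,-.0046],.019),(0,255,0));dr(circ(t+[0,0,.0244],.013),(255,0,0))
cv2.imwrite("pics/w3o.png",o)
```

```text
[array([ 0.6384, -0.2709,  0.2937]), array([ 0.6384, -0.2711,  0.2936])]
```

View pics/w3o.png

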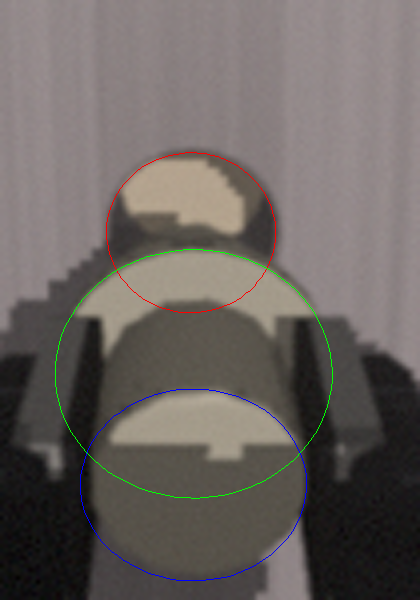

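The plug's flange matches the model outline with its axis within about 1 mm of the hole (red outline on the hole mouth). I can lower it now.

Request:
drive_tool:
  increments: [0.012,-0.012,0.35,0,0,0,0,0,0,0.3,0,0,0,0,0,0,0.2,0,0,0,0,0,0,0.2,0,0,0,0,0,0,0.15,0,0,0,0,0,0,0.1,0,0,0,0,0,0,0,0,0,0,0]

```text
t: 8.15
tcp_pos: [0.6372, -0.271, 0.2399]
orientation: [2.211, 2.231, 0.0]
wrist_force: [-2.0, 0.6, 0.9]
width: 0.29
grip_force: 39.6
```

Request:
drive_tool:
  increments: [0,0,0.02,0,0,0,0,0,0,0,0,0,0,0,0,0,0,0,0,0,100,0,0,0,0,0,0,100,0,0,0,0,0,0,100,0,0,-0.2,0,0,0,100,0,0,-0.5,0,0,0,100,0,0,-1,0,0,0,100,0,0,-1,0,0,0,100,0.3,0,-0.8,0,0,0,100]

```text
t: 9.15
tcp_pos: [0.6368, -0.2607, 0.3812]
orientation: [2.213, 2.227, 0.0]
wrist_force: [0.4, -0.3, 0.7]
width: 0.994
grip_force: 0.0
```

Run:
```python
from h import *
from cell import manip
m=manip.camera_model("wrist");im,d=manip.get_image("wrist")
np.savez("pics/w4.npz",im=im,d=d,K=m["K"],E=m["extrinsics"])
im2,d2=manip.get_image("scene");ms=manip.camera_model("scene")
np.savez("pics/scene1.npz",im=im2,d=d2,K=ms["K"],E=ms["extrinsics"])
o=np.hstack([cv2.resize(im[100:290,170:360],(400,400)),cv2.resize(im2[130:250,100:240],(400,400))])
cv2.imwrite("pics/w4o.png",o[:,:,::-1])
i,dd,P=cloud("scene1");mk=(np.hypot(P[...,0]-.638,P[...,1]+.271)<.03)&(P[...,2]>.235)&(P[...,2]<.3)&(i.min(-1)>0)
print(mk.sum(),P[mk].max(0) if mk.any() else 0,np.percentile(P[mk],97,axis=0),P[mk].mean(0))
plan((.6,-.086,.27),90.9,8)
```

```text
116 [ 0.6569 -0.2547  0.2657] [ 0.6529 -0.2574  0.2653] [ 0.6431 -0.2686  0.2519]
from [ 0.6386 -0.257   0.3849] yawerr [ 0.4743  0.0884 -0.2859]
0.536,-0.118,0.357,0.012,0.002,-0.007,100,
0.536,-0.117,0.357,0.012,0.002,-0.007,100,
0.536,-0.117,0.358,0.012,0.002,-0.007,100,
0.536,-0.116,0.358,0.012,0.002,-0.007,100,
0.536,-0.115,0.358,0.012,0.002,-0.007,100,
0.536,-0.114,0.358,0.012,0.002,-0.007,100,
0.536,-0.114,0.359,0.012,0.002,-0.007,100,
0.536,-0.113,0.359,0.012,0.002,-0.007,100,
```

View pics/w4o.png

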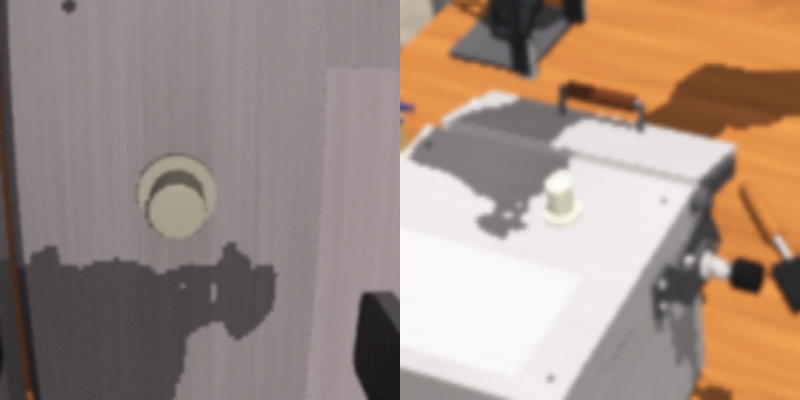

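The plug is seated: its flange lies flat on the roof and its top is at z ≈ 0.265, where 0.264 is expected. Next is the knob.

Request:
drive_tool:
  increments: [0.6,-0.15,0.2,0,0,0,100,0.6,-0.15,0.2,0,0,0,100,0.6,-0.15,0.2,0,0,0,100,0.6,-0.15,0.2,0,0,0,100,0.6,-0.15,0.2,0,0,0,100,0.5,-0.1,0.2,0,0,0,100,0,0,0,0,0,0,100,0,0,0,0,0,0,100]

```text
t: 10.05
tcp_pos: [0.6018, -0.1193, 0.3306]
orientation: [2.211, 2.232, -0.001]
wrist_force: [0.3, -0.8, 0.4]
width: 0.996
grip_force: 0.0
```

Run:
```python
from h import *
from cell import manip
m=manip.camera_model("wrist");s=manip.sense();im,d=manip.get_image("wrist")
np.savez("pics/w5.npz",im=im,d=d,K=m["K"],E=m["extrinsics"])
print(s["tcp_pos"])
c=np.array([.601,-.0857,.183]);yw=.014;ax=np.array([-np.sin(yw),np.cos(yw),0])
x0,y0=np.round(fproj("w5",c)).astype(int)-[60,50]
o=cv2.resize(im[y0:y0+100,x0:x0+120][:,:,::-1],None,fx=5,fy=5,interpolation=cv2.INTER_CUBIC)
a=np.linspace(0,2*np.pi,60);perp=np.array([np.cos(yw),np.sin(yw),0])
for e,col in((-.016,(0,255,0)),(.016,(0,0,255))):
    q=np.array([fproj("w5",c+ax*e+.0145*(np.cos(t)*perp+np.sin(t)*np.array([0,0,1]))) for t in a])
    cv2.polylines(o,[np.round((q-[x0,y0]+.5)*5).astype(np.int32)],True,col,1)
cv2.imwrite("pics/w5o.png",o);print(x0,y0)
plan((.601,-.0857,.25),90.8,4)
```

```text
[ 0.6018 -0.1193  0.3306]
192 97
from [ 0.6019 -0.1201  0.3306] yawerr [ 0.0093  0.032  -0.3279]
0.215,-0.004,0.504,0,0.002,-0.016,100,
0.215,-0.004,0.504,0,0.002,-0.016,100,
0.215,-0.003,0.504,0,0.002,-0.016,100,
0.215,-0.003,0.504,0,0.002,-0.016,100,
```

View pics/w5o.png

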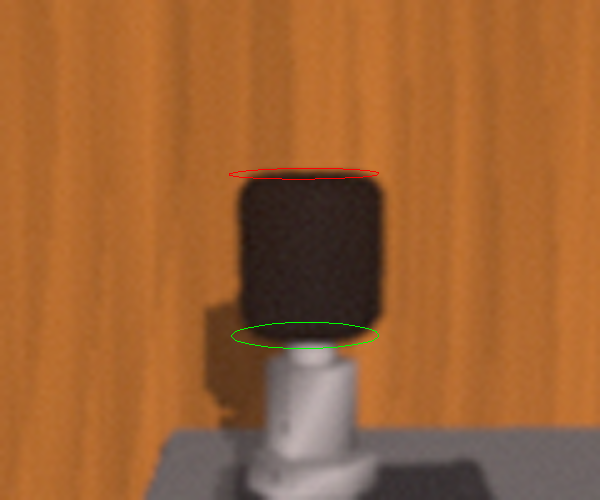

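Request:
drive_tool:
  increments: [0.23,0.005,0.5,0,0,0,100,0.23,0.005,0.5,0,0,0,100,0.23,0.005,0.5,0,0,0,100,0.23,0.005,0.5,0,0,0,100,0,0,0,0,0,0,100,0,0,0,0,0,0,100]

```text
t: 10.7
tcp_pos: [0.6026, -0.0836, 0.2509]
orientation: [2.213, 2.23, -0.0]
wrist_force: [0.7, -0.7, 1.7]
width: 1.002
grip_force: 0.0
```

Run:
```python
from h import *
plan((.602,-.0835,.162),90.9,4)
```

```text
from [ 0.6026 -0.0836  0.2509] yawerr [-0.0022  0.0094 -0.4466]
0.001,-0.003,0.556,-0,0,-0.022,100,
0.001,-0.003,0.556,-0,0,-0.022,100,
0.001,-0.003,0.556,-0,0,-0.022,100,
0.001,-0.003,0.556,-0,0,-0.022,100,
```

Request:
drive_tool:
  increments: [0,0,0.55,0,0,0,100,0,0,0.55,0,0,0,100,0,0,0.55,0,0,0,100,0,0,0.55,0,0,0,100,0,0,0,0,0,0,0,0,0,0,0,0,0,0,0,0,0,0,0,0,0,0,0,0,0,0,0,0,0,0,0,0,0,0,0]
  force: 100

```text
t: 11.6
tcp_pos: [0.601, -0.0827, 0.1646]
orientation: [-2.211, -2.231, 0.004]
wrist_force: [-14.2, -0.2, 16.0]
width: 0.311
grip_force: 98.1
```

Request:
drive_tool:
  increments: [0,-0.03,-0.03,0,0,0,0,0,0,0,0,0,0,0,0.1,0,0,0,0,0,0,0.1,0,0,0,0,0,0,0.1,0,0,0,0,0,0,0.1,0,0,0,0,0,0,0.05,0,0,0,0,0,0,0,0,0,0,0,0]

```text
$.increments: bad value
```

Request:
drive_tool:
  increments: [0,-0.03,-0.03,0,0,0,0,0,0,0,0,0,0,0,0.1,0,0,0,0,0,0,0.1,0,0,0,0,0,0,0.1,0,0,0,0,0,0,0.1,0,0,0,0,0,0,0.05,0,0,0,0,0,0,0,0,0,0,0,0,0]

```text
t: 12.4
tcp_pos: [0.6008, -0.0691, 0.1647]
orientation: [2.214, 2.224, -0.006]
wrist_force: [-5.4, -13.1, 7.5]
width: 0.311
grip_force: 100.1
```

Request:
drive_tool:
  increments: [0.06,0,0,0,0,0,0,0.06,0,0,0,0,0,0,0.03,0,0,0,0,0,0,0,0,0,0,0,0,0,0,0,0,0,0,0,0]

```text
t: 12.9
tcp_pos: [0.6007, -0.0666, 0.1647]
orientation: [2.215, 2.219, -0.01]
wrist_force: [-5.4, -21.1, 8.4]
width: 0.308
grip_force: 100.1
```

Request:
drive_tool:
  increments: [0.03,0,0,0,0,0,0,0,0,0,0,0,0,0,0,0,0,0,0,0,0,0,0,0,0,0,0,0,0,0,0,0,0,0,0,0,0,0,0,0,0,0,0,0,0,0,0,0,0,0,0,0,0,0,0,0,0,0,0,0,0,0,0,0,0,0,0,0,0,0]
  force: 120

```text
t: 13.9
tcp_pos: [0.6007, -0.0666, 0.1648]
orientation: [2.216, 2.217, -0.011]
wrist_force: [-6.0, -24.2, 8.6]
width: 0.303
grip_force: 117.3
```

Request:
drive_tool:
  increments: [0,0,0,0,0,0,0,0,0,0,0,0,0,0,0,0,0,0,0,0,0,0,0,0,0,0,0,0,0,0,0,0,0,0,0,0,0,0,0,0,0,0,0,0,0,0,0,0,0,0,0,0,0,0,0,0,0,0,0,0,0,0,0,0,0,0,0,0,0,0]

```text
t: 14.9
tcp_pos: [0.6007, -0.0666, 0.1647]
orientation: [2.216, 2.217, -0.011]
wrist_force: [-6.0, -25.0, 9.1]
width: 0.299
grip_force: 117.3
```

Request:
drive_tool:
  increments: [0,0,0,0,0,0,0,0,0,0,0,0,0,0,0,0,0,0,0,0,0,0,0,0,0,0,0,0,0,0,0,0,0,0,0,0,0,0,0,0,0,0,0,0,0,0,0,0,0,0,0,0,0,0,0,0,0,0,0,0,0,0,0,0,0,0,0,0,0,0]

```text
t: 15.9
tcp_pos: [0.6007, -0.0667, 0.1648]
orientation: [2.216, 2.217, -0.011]
wrist_force: [-5.6, -24.6, 7.9]
width: 0.302
grip_force: 117.3
```

Run:
```python
from h import *
from cell import manip
s=manip.sense();print(s["tcp_pos"],s["wrist_force"])
for n in("scene","top"):
    im,d=manip.get_image(n);m=manip.camera_model(n);np.savez(f"pics/{n}2.npz",im=im,d=d,K=m["K"],E=m["extrinsics"])
    i,dd,P=cloud(n+"2");mk=(P[...,0]>.40)&(P[...,0]<.53)&(P[...,1]>-.45)&(P[...,1]<-.2)&(P[...,2]>.03)&(P[...,2]<.3)&(dd>0)
    print(n,"points in front of kiln",mk.sum(),np.percentile(P[mk],[5,50,95],axis=0) if mk.any() else 0)
a,b=(cv2.resize(np.load(f"pics/{n}2.npz")["im"],(400,300)) for n in("scene","top"))
cv2.imwrite("pics/end.png",np.hstack([a,b])[:,:,::-1])
```

```text
[ 0.6007 -0.0667  0.1648] [ -5.6361 -24.616    7.8813]
scene points in front of kiln 0 0
top points in front of kiln 246 [[ 0.4993 -0.3729  0.1207]
 [ 0.5075 -0.324   0.128 ]
 [ 0.5231 -0.2729  0.1345]]
```

View pics/end.png

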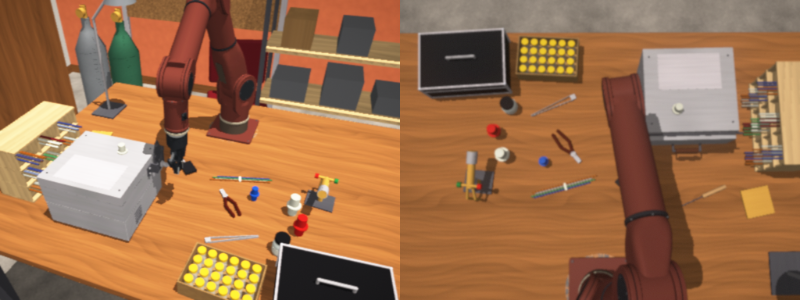

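The door hangs shut: only its handle sticks out in front of the kiln, with the tip at x ≈ 0.50 and z ≈ 0.13. The plug is in the roof, the bench items have not moved, and the plunger is held against its stop (16 mm, 25 N). I'm handing the job in.

```bash
python3 -c "
from cell import manip
print(manip.finish_job())"
```

```text
the job is handed in; nothing more can be done
None
```

I handed the job in at about 16 s with the plug seated in the vent hole, the door hanging shut and the plunger still gripped at its stop (16 mm out, 25 N pull); no verdict came back on the judging.

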